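# Press a die pin home with ratchet forceps and release them

### The arm

A 7-joint arm with a two-finger parallel gripper is mounted at the origin on the work surface. World frame = base frame: x ahead of the robot, y to its left, z up, the work surface at z = 0. Lengths are in m, angles in rad, forces in N, time in s.
With the tool pointing down it reaches from about 0.425 to 0.875 m from the base axis. Payload 8.4 kg.
Tool frame: the origin (TCP) lies at the very end of the fingers, on their centre line; the grasp point (between the pads) lies 19 mm behind it; z points along the fingers, y is the line along which they close (so a half turn about z gives the same grasp; the last joint's range is limited). The gripper opens to 87 mm and grips with 3 to 60 N. Pads are 19 mm wide; open, the fingers measure 117 mm over their backs; the gripper's body (75 mm by 190 mm) begins 51 mm behind the grasp point.
Start: joints at [1.03, 0.333, 0.04, 1.465, -0.013, 1.343, -0.059], TCP at [0.278, -0.588, 0.193] pointing down, gripper open.
Joint ranges: [-2.58, 2.58], [-0.38, 2.09], [-1.3, 1.39], [0.25, 2.4], [-1.5, 4.64], [0.08, 2.09], [-2.65, 2.65]. Speed limits (rad/s): [2.22, 2.22, 2.79, 2.79, 3.14, 3.14, 3.14].

### API

Orientations are given as [roll, pitch, yaw] about the fixed x, y, z axes, in that order (R = Rz(yaw) Ry(pitch) Rx(roll)).
In Python, from plant import readout, camera, finish_job gives the robot as it stands.
- The arm moves only by the shell command python3 -m pendant 'ROWS'. ROWS is JSON, a list of rows, each an object of numbers: "fingers": the gripper command: -1 is fully open, 1 is shut, values between are in proportion; "x", "y", "z": the shift along the world's x, y, z in cm; "spin": the turn about the world's z in degrees. In form: [{"fingers": .., "x": .., "y": .., "z": .., "spin": ..}, ...]. A call has 1 to 10 rows; each row shifts and turns the commanded pose from where the row before left it; what a row does not reach is not made up. A row lasts 1/12 s, in which the tool goes at most 41.7 mm and 7.16 degrees, less where a joint would pass 70% of its speed; a pose out of reach is approached as far as the arm can. A call is refused whole if a number of a shift passes 4.17 or a number of a turn 7.16, either way. A call with a gripper value outside its range is refused whole. The fingers move at their own pace and stop on an object; the grip force is fixed at half the most. Time passes only in rows, so rows that do not move let the fingers close. It gives the time, the measured TCP pose, the force, the opening and the grip force at its end, in the units of the state.
- readout.sense(): the state, without advancing time (a new reading comes with each control period).
- camera(name): name is "scene" or "top"; returns a dict with "img" (384x512x3 uint8, blue, green, red), "depth" (384x512 float32, m along the optical axis (not along the pixel's ray), 0 where there is no reading), "mtx" (3x3 intrinsics, pixels), "D" ([k1, k2, p1, p2, k3] as OpenCV has them; the pictures are not rectified), "origin" and "rotation" of the camera in the world. Camera axes: x right, y up, looking along -z (the intrinsics and any distortion apply to the point x, -y, -z); pixel columns grow to the right and rows downward; lengths in m; the calibration is good to about 2 mm. A picture is of the moment at which its call begins.
- finish_job(): hands the job in; it is judged then, once.
The state is a dict: "t": time; "qpos": joint angles; "dq": joint speeds; "joint_efforts": joint torques, N m; "tcp_pos": TCP position; "eef_rot": TCP orientation; "ft_force": force on the tool from outside, world axes, zero at the start; "torque": the same for the moment, N m; "width": opening from 0.0 (shut) to 1.0 (fully open); "finger_force": force on a finger pad.
Only numpy, scipy, OpenCV 4.12 (cv2) and the standard library are available. Lean on these libraries where they do the work, as an engineer would, in place of code of your own. Each camera call takes 0.05 s, during which the arm holds its last target. There are 200 camera calls.

### The job

A plaster die stands in the jaws of the locking forceps that are fixed to the bench, with its brass pin not yet pushed in. Close the free handle until the ratchet's second and last tooth catches, take your hand off so that the forceps hold the pin fully home on their own for a moment, then push that handle sideways out of its teeth (straight down, towards the bench) and let it go right open. Lift the die out and stand it upright in the empty white tray without dropping it, its pin still home; do not force the handle, and leave the other things where they are.

Things in the scene. Friction and masses are not known exactly. Their poses are not given: they have to be found in the camera images.
- clamp: Large steel locking forceps lying flat, fixed on a grey base 125 x 60 x 20 mm. Origin: on the bench below the scissor pivot. x level from handles to jaws, y level across to the free handle's side, z up. Shanks: 9 mm round bars centred 35 mm above the bench, nothing beneath them behind x = -30 mm. The fixed shank cannot move; its ring is at x -150, y -20 mm, 32 mm outside.
- ratchet (a point): Middle of the toothed bar of the fixed shank, on its top, 45.5 mm above the bench, at clamp x = -115, y = -3 mm. The bar is 9 mm wide in x and 32 mm long in y; its two teeth point down onto a pawl carried by the free handle, on a bar that passes below it.
- handle (a joint): Angle of the free handle about the upright pivot, rad: 0 open, growing as it closes (its ring goes to clamp -y). A weak spring opens it. First tooth holds at 0.155, second and last at 0.215, stop at 0.245 (jaw has the pin home from about 0.2). Riding over a tooth takes 8 to 17 N at the ring; let go, it drops back on the tooth and stays. Over 25 N from the fingers bends it.
- grip: The free handle: shank, ring and pawl. It also springs straight down, sideways to its swing: about 3 N start it, the teeth are free with the ring 3 to 4 mm down (4 to 6 N), stop at 6 mm. It dips as it rides over a tooth and must rise again to catch; finger friction can hold it down. Freed, it springs open; if friction holds it, ease it to clamp +y before lifting. Origin 15 mm behind the pivot.
- handle_ring (a point): Centre of the free handle's finger ring, level with its top, about 38 mm above the bench: 32 mm outside, 18 mm hole, 7 mm thick. Moves with the handle, 150 mm from the pivot: near y = +54 mm in clamp axes when open, +22 mm when locked on the second tooth.
- die: Loose plaster die, block 36 x 26 x 40 mm (x, y, z) with a tooth stump on top, 51 mm high in all, 50 to 110 g. Origin: centre of its underside; x, y, z along the clamp's at first. The brass pin is in its -y face, 15 mm up. Grip it across its x faces, 26 mm or more above its underside, clear of jaws and stops.
- pin (a joint): How far the brass pin (head 10 mm across, 3 mm thick) is pushed into the die, m: 0 = head 9 mm off the face, 0.009 = home, head on the face. It slides stiffly (about 3 N) and stays where it is left.
- seat (a point): Centre of the die's seat in the clamp, 20 mm above the bench, at clamp x = 70, y = 0. The moving jaw (top 41 mm above the bench) closes to +y on the pin; the fixed jaw, a wall at y = 13 to 19 mm, top 44 mm above the bench, backs the die; two low stops (top 30 mm above the bench) stand at its x ends, 1.5 mm off.
- tray: Empty open white plastic tray, 140 x 110 x 22 mm (x, y, z), walls and floor 4 mm thick, fixed. Origin: centre of its underside on the bench.
- spare_die: Loose smaller plaster die without a pin, 30 x 24 mm, 35 mm high; not needed, leave it.
- wax_knife: Loose wax spatula with a wooden handle, 170 mm long; not needed, leave it.
- jar: Loose jar with a lid, 56 mm across, 60 mm high; not needed, leave it.
- bowl: Loose grey mixing bowl, 110 mm across, 50 mm high; not needed, leave it.
Mind the look-alikes: they are no part of the job. Leave any purple or red look-alike of the die alone.

How it is judged:
On the way, in this order (a step that is already met when the one before it is completed fails the run):
1. the handle is locked on the second tooth with no hand on it and the pin is home (value of joint handle above 0.2 rad and value of joint pin above 0.0083 m and contact force between the fingers and grip below 0.1 N), for 0.3 s.
2. the handle is released and open, the pin still home, the die still on its seat (value of joint handle below 0.06 rad and value of joint pin above 0.0083 m and distance between die and seat below 0.008 m), for 0.1 s.
At the end, for the whole second after the job is handed in: The die stands upright (within 0.1 rad) and at rest on the tray's floor, inside its walls, with its pin home (at most 0.7 mm proud), and the forceps' handle is open (under 0.06 rad) (value of joint handle below 0.06 rad and value of joint pin above 0.0083 m and x of die in the frame of tray between -0.055 and 0.055 m and y of die in the frame of tray between -0.042 and 0.042 m and z of die in the frame of tray below 0.008 m and angle between die's own z axis and vertical below 0.1 rad and linear speed of die below 0.02 m/s); the robot touches nothing.
It fails at once if the free handle is forced: more than 25 N from the fingers (contact force between the fingers and grip above 25 N).
It fails at once if the die is dropped into the tray: it moves faster than 0.45 m/s within 15 mm of the tray's floor (horizontal distance between die and tray below 0.08 m and z of die in the frame of tray below 0.019 m and linear speed of die above 0.45 m/s).
It fails at once if the spare die, wax knife, jar or bowl is shifted by more than 30 mm (distance of any of spare_die, wax_knife, jar, bowl from where it was at the start of the episode above 0.03 m).
It also fails if it takes over 64 s, if anything falls off the work surface, if the arm or the gripper's body presses on something with over 40 N, if the wrist force passes 120 N, or if a joint passes its speed limit or range.

## Working session

There is one attempt and no reset: what is moved stays moved. The work goes in short steps, Python scripts to look and compute and a shell command to move; the robot and the scene stay as the last step left them, time stands still between calls to the robot, and variables do not carry over. Pictures are saved under pics/ and viewed, at most 10 in all, crops included, and the job is handed in when it is done.

```bash
mkdir -p pics; cat > h.py <<'E'
import numpy as np, cv2
from plant import readout, camera, finish_job
def load(n):
    d=np.load(f'pics/{n}.npz'); return {k:d[k] for k in d.files}
def snap(n,tag):
    c=camera(n); np.savez(f'pics/{tag}.npz',**{k:np.asarray(v) for k,v in c.items()}); cv2.imwrite(f'pics/{tag}.png',c['img']); return c
def rays(c,uv):
    p=cv2.undistortPoints(np.array(uv,float).reshape(-1,1,2),np.array(c['mtx']),np.array(c['D'])).reshape(-1,2)
    d=np.c_[p[:,0],-p[:,1],-np.ones(len(p))]
    return d@np.array(c['rotation']).T
def plane(c,uv,z):
    r=rays(c,uv); o=np.array(c['origin']); return o+r*((z-o[2])/r[:,2])[:,None]
def depthpt(c,uv):
    r=rays(c,uv); uv=np.array(uv,int).reshape(-1,2); return np.array(c['origin'])+r*c['depth'][uv[:,1],uv[:,0]][:,None]
def cloud(c):
    v,u=np.mgrid[:384,:512]; uv=np.c_[u.ravel(),v.ravel()]; return depthpt(c,uv).reshape(384,512,3)
E
python3 - <<'E'
from h import *
for n in('scene','top'):
    c=snap(n,n+'0'); print(n,c['origin'],c['rotation'],c['mtx'],c['D'])
print(readout.sense())
a=cv2.imread('pics/scene0.png');b=cv2.imread('pics/top0.png')
cv2.imwrite('pics/t0.png',cv2.resize(b,(800,600)));cv2.imwrite('pics/s0.png',cv2.resize(a,(800,600)))
E
```

```text
scene [1.17409892 0.20555071 0.67810973] [0.76260614 0.01004009 1.94355498] [[386.46917841   0.         252.53641148]
 [  0.         386.46917841 188.1380527 ]
 [  0.           0.           1.        ]] [-0.07929549  0.          0.          0.          0.        ]
top [0.42811066 0.00306537 1.39960792] [ 1.52126371e-01 -1.16595397e-03 -1.54996101e+00] [[477.23870236   0.         260.15009887]
 [  0.         477.23870236 190.47513643]
 [  0.           0.           1.        ]] [-0.05395611  0.          0.          0.          0.        ]
{'t': 0.1, 'qpos': array([ 1.02976489,  0.33386088,  0.03986323,  1.46616991, -0.01341173,
        1.34328726, -0.05850508]), 'dq': array([ 0.00162653, -0.00150195,  0.00085351, -0.00121216,  0.00094259,
       -0.00101626, -0.00037457]), 'joint_efforts': array([ 4.10340741e-03, -6.57808042e+01,  1.34036757e+00, -4.04710186e+01,
       -5.94188995e-02,  4.09810105e-02,  8.03275748e-05]), 'tcp_pos': array([ 0.27772569, -0.58717366,  0.19264108]), 'eef_rot': array([-3.14013550e+00,  8.34859485e-05,  4.41817856e-01]), 'ft_force': array([0.30799757, 0.13053466, 0.64800979]), 'torque': array([ 0.01467223,  0.02726977, -0.0281676 ]), 'finger_force': 0.0, 'width': 1.0006819026244407}
```

View pics/t0.png

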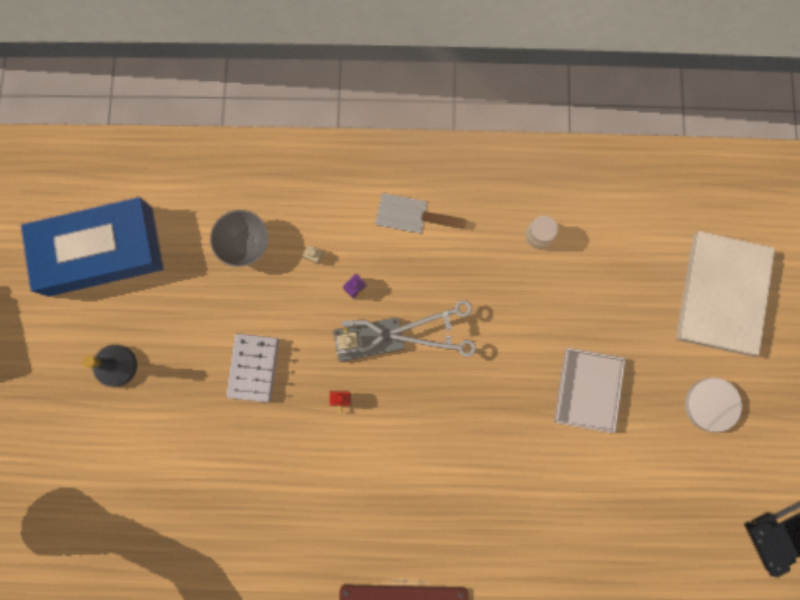

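View pics/s0.png

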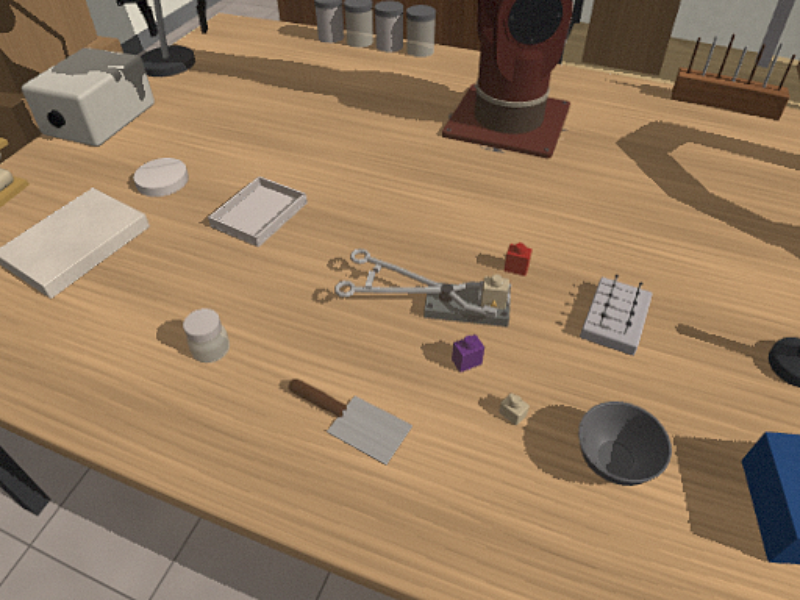

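Top view (800x600): the clamp's base is near (370,340), with rings at (463,308) and (467,348). The tray is at (591,390), and the jaws point to image left (world +y). Clamp +y is image down, so the free ring should be (467,348). Next I'll look at crops.

```bash
cat >> h.py <<'E'
from scipy.spatial.transform import Rotation as Ro
_ld=load; 
def fix(c):
    c=dict(c)
    if np.array(c['rotation']).size==3: c['rotation']=Ro.from_euler('xyz',np.array(c['rotation']).ravel()).as_matrix()
    return c
def load(n): return fix(_ld(n))
E
python3 - <<'E'
from h import *
t=load('top0');s=load('scene0')
a=cv2.resize(t['img'][180:240,205:325],None,fx=6,fy=6,interpolation=cv2.INTER_CUBIC)
b=cv2.resize(s['img'][150:215,200:335],None,fx=5.3,fy=5.3,interpolation=cv2.INTER_CUBIC)[:,:720]
b=cv2.resize(b,(720,230)) if b.shape[0]+a.shape[0]>600 else b
cv2.imwrite('pics/c0.png',np.vstack([a,b]))
for n,px in(('ringA',(463,308)),('ringB',(467,348)),('tray',(591,390)),('jar',(543,230))):
    p=np.array(px)*.64; print(n,plane(t,p,.038),depthpt(t,p))
E
```

```text
ringA [[ 0.61967139 -0.0987757   0.038     ]] [[ 0.6246809  -0.10143895  0.00239256]]
ringB [[ 0.54593547 -0.10681305  0.038     ]] [[ 0.54894194 -0.10961676  0.00325653]]
tray [[ 0.47376416 -0.33361951  0.038     ]] [[ 0.474864   -0.34173061  0.00519738]]
jar [[ 0.77068199 -0.24782682  0.038     ]] [[ 0.7637951  -0.24278301  0.06537309]]
```

View pics/c0.png

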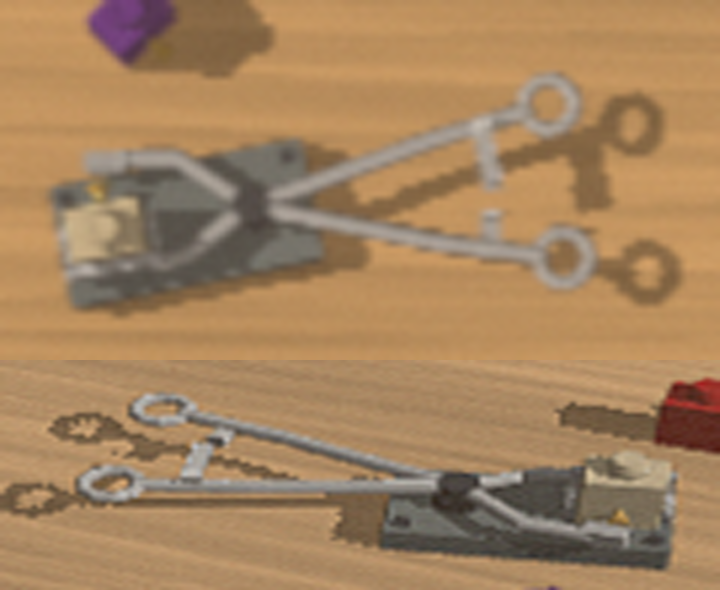

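The crop shows the free ring at (563,257), with its pawl stub at (490,222), and the fixed ring at (549,103), carrying the toothed bar at (488,150). The pivot is at (252,202) and the die at (103,228).

```bash
cat > m.py <<'E'
from h import *
t=load('top0');s=load('scene0')
U=lambda x,y:((x+.5)/6-.5+205,(y+.5)/6-.5+180)
piv=plane(t,U(252,202),.042)[0]; A=plane(t,U(549,103),.0385)[0]; B=plane(t,U(563,257),.038)[0]
print('piv',piv,'A',A,'B',B,'dist',np.linalg.norm((A-piv)[:2]),'(151.3)',np.linalg.norm((B-piv)[:2]),'(~150)')
C=plane(t,[U(55,187),U(303,140),U(322,262),U(75,307)],.02); print('base corners',C,np.linalg.norm(np.diff(C,axis=0),axis=1))
d=C[0]-C[1]+C[3]-C[2]; print('base yaw',np.arctan2(d[1],d[0]))
f=A-piv; yA=np.arctan2(f[1],f[0])-np.arctan2(-20,-150); print('yaw from A',yA)
# scene cross check: ring centres in scene crop
S=lambda x,y:((x+.5)/(720/ (720/5.3))-.5+200,(y+.5-360)/(230/65)-.5+150)
for n,p in(('A',(111,484)),('B',(163,409)),('piv',(456,490))): print(n,plane(s,S(*p),.038)[0])
P=cloud(t); 
# tray: bright low saturation in region
hsv=cv2.cvtColor(t['img'],cv2.COLOR_BGR2HSV); m=((hsv[...,1]<60)&(hsv[...,2]>90)).astype(np.uint8)
m[:, :340]=0;m[:,415:]=0;m[:210]=0;m[300:]=0
cs,_=cv2.findContours(m,0,2);c=max(cs,key=cv2.contourArea);r=cv2.minAreaRect(c);bp=cv2.boxPoints(r)
W=plane(t,bp,.022);print('tray',W.mean(0),np.linalg.norm(np.diff(W,axis=0),axis=1),'angs',[np.arctan2(*(W[i+1]-W[i])[[1,0]]) for i in range(2)])
# die blob by color
x=P.reshape(-1,3);
h=P[...,2]; dm=((h>.05)&(h<.09)&(abs(P[...,0]-piv[0])<.06)&(abs(P[...,1]-piv[1]-.07)<.06)); print('die pts',dm.sum(),P[dm].mean(0) if dm.any() else '',np.unique(np.round(h[dm],3)))
E
python3 m.py
```

```text
piv [0.56959647 0.04320494 0.042     ] A [ 0.62066287 -0.09804602  0.0385    ] B [ 0.54677733 -0.10547965  0.038     ] dist 0.15019857497029884 (151.3) 0.1504254702115901 (~150)
base corners [[0.57715633 0.13948101 0.02      ]
 [0.60263903 0.01985623 0.02      ]
 [0.54352609 0.0093632  0.02      ]
 [0.51929304 0.12781582 0.02      ]] [0.12230886 0.06003701 0.12090601]
base yaw 1.7766597947537688
yaw from A 1.7851537757083222
A [ 0.62285079 -0.0964386   0.038     ]
B [ 0.5485235  -0.10418171  0.038     ]
piv [0.57459095 0.04593626 0.038     ]
tray [ 0.47523532 -0.3355411   0.022     ] [0.14025724 0.11310701 0.1403856 ] angs [np.float64(-0.16111934395936278), np.float64(-1.7044116141000665)]
die pts 119 [0.55270057 0.11077065 0.06215254] [0.052 0.053 0.054 0.055 0.056 0.057 0.058 0.059 0.06  0.061 0.062 0.063
 0.064 0.065 0.066 0.067 0.068 0.069 0.07  0.071 0.072 0.075 0.076]
```

The geometry checks out: ring–pivot is 150 mm, the base is 122x60, and the tray is 140x113. That puts the pivot at (0.571, 0.045), clamp yaw at 1.78, the seat at (0.556, 0.113) and the tray at (0.475, -0.3355). I'll push the ring with closed fingers, tool x along clamp y. First move: to the ring's outer side.

```bash
python3 -m pendant '[{"fingers":1,"x":1.6,"y":3.4,"z":0,"spin":-1},{"fingers":1,"x":1.6,"y":3.4,"z":0,"spin":-1},{"fingers":1,"x":1.6,"y":3.4,"z":0,"spin":-1},{"fingers":1,"x":1.6,"y":3.4,"z":0,"spin":-1},{"fingers":1,"x":1.6,"y":3.4,"z":0,"spin":-1},{"fingers":1,"x":1.6,"y":3.4,"z":0,"spin":-1},{"fingers":1,"x":1.6,"y":3.4,"z":0,"spin":-1},{"fingers":1,"x":1.6,"y":3.4,"z":0,"spin":-1},{"fingers":1,"x":1.6,"y":3.4,"z":0,"spin":-1},{"fingers":1,"x":1.6,"y":3.4,"z":0,"spin":-1}]'
python3 -m pendant '[{"fingers":1,"x":1.6,"y":3.3,"z":-2,"spin":-1},{"fingers":1,"x":1.6,"y":3.3,"z":-2,"spin":-1},{"fingers":1,"x":1.6,"y":3.3,"z":-2,"spin":-1},{"fingers":1,"x":1.6,"y":3.3,"z":-2,"spin":0},{"fingers":1,"x":0.6,"y":0,"z":-2,"spin":0},{"fingers":1,"x":0,"y":0,"z":0,"spin":0},{"fingers":1,"x":0,"y":0,"z":0,"spin":0}]'
```

```text
t: 0.93
tcp_pos: [0.4381, -0.2457, 0.1933]
eef_rot: [-3.142, 0.0, 0.266]
ft_force: [1.6, -0.5, 0.0]
width: 0.324
finger_force: 0.0
t: 1.52
tcp_pos: [0.5068, -0.1156, 0.0927]
eef_rot: [-3.14, 0.003, 0.216]
ft_force: [-0.2, -0.4, 1.0]
width: 0.005
finger_force: 0.0
```

```bash
python3 -m pendant '[{"fingers":1,"x":0,"y":0.1,"z":-1.8,"spin":0},{"fingers":1,"x":0,"y":0.1,"z":-1.8,"spin":0},{"fingers":1,"x":0,"y":0.1,"z":-1.8,"spin":0},{"fingers":1,"x":0,"y":0,"z":-1.7,"spin":0},{"fingers":1,"x":0,"y":0,"z":0,"spin":0},{"fingers":1,"x":0.5,"y":0,"z":0,"spin":0},{"fingers":1,"x":0.5,"y":0,"z":0,"spin":0},{"fingers":1,"x":0.3,"y":0,"z":0,"spin":0},{"fingers":1,"x":0.3,"y":0,"z":0,"spin":0},{"fingers":1,"x":0,"y":0,"z":0,"spin":0}]'
python3 - <<'E'
from h import *
t=fix(snap('top','t1'));s=fix(snap('scene','s1'))
a=cv2.resize(t['img'][180:240,205:325],None,fx=6,fy=6,interpolation=cv2.INTER_CUBIC)
b=cv2.resize(s['img'][150:215,200:335],(720,230),interpolation=cv2.INTER_CUBIC)
cv2.imwrite('pics/c1.png',np.vstack([a,b]))
E
```

```text
t: 2.35
tcp_pos: [0.525, -0.113, 0.0236]
eef_rot: [3.141, -0.002, 0.215]
ft_force: [-0.2, -0.4, -1.0]
width: 0.011
finger_force: 0.0
```

View pics/c1.png

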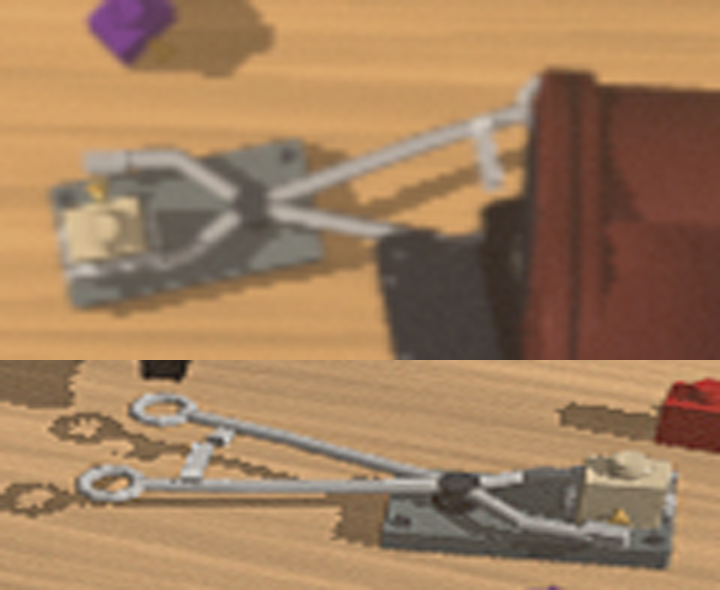

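The scene crop shows the fingertips (165,370) just behind the free ring (163,409), not yet touching. I'll creep forward.

```bash
for i in 1 2; do :; done; python3 -m pendant '[{"fingers":1,"x":0.2,"y":0,"z":0,"spin":0},{"fingers":1,"x":0.2,"y":0,"z":0,"spin":0},{"fingers":1,"x":0.2,"y":0,"z":0,"spin":0},{"fingers":1,"x":0,"y":0,"z":0,"spin":0}]'
python3 -m pendant '[{"fingers":1,"x":0.2,"y":0,"z":0,"spin":0},{"fingers":1,"x":0.2,"y":0,"z":0,"spin":0},{"fingers":1,"x":0.2,"y":0,"z":0,"spin":0},{"fingers":1,"x":0,"y":0,"z":0,"spin":0}]'
python3 -m pendant '[{"fingers":1,"x":0.2,"y":0,"z":0,"spin":0},{"fingers":1,"x":0.2,"y":0,"z":0,"spin":0},{"fingers":1,"x":0.2,"y":0,"z":0,"spin":0},{"fingers":1,"x":0,"y":0,"z":0,"spin":0}]'
```

```text
t: 2.78
tcp_pos: [0.5301, -0.1128, 0.0227]
eef_rot: [-3.142, -0.0, 0.215]
ft_force: [-0.0, 1.0, 0.6]
width: 0.004
finger_force: 0.0
t: 3.12
tcp_pos: [0.5362, -0.1128, 0.0227]
eef_rot: [-3.142, -0.0, 0.215]
ft_force: [-1.3, 0.4, 0.3]
width: 0.009
finger_force: 0.0
t: 3.45
tcp_pos: [0.5422, -0.1129, 0.0227]
eef_rot: [-3.142, -0.0, 0.215]
ft_force: [0.4, -0.1, -0.6]
width: 0.005
finger_force: 0.0
```

```bash
python3 - <<'E'
from h import *
s=fix(snap('scene','s2'))
b=cv2.resize(s['img'][130:215,190:335],(720,422),interpolation=cv2.INTER_CUBIC)
cv2.imwrite('pics/c2.png',b)
E
```

```text
(no output)
```

View pics/c2.png

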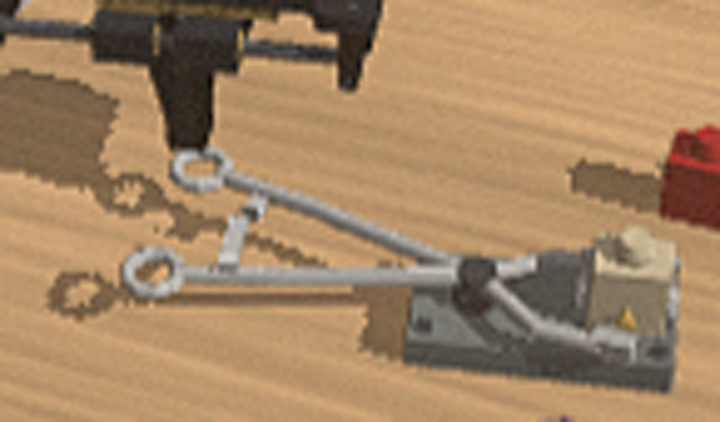

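The fingertip (190,145) is now at the edge of the free ring (202,170), which has hardly moved. Contact is at TCP x≈0.542, so the second tooth should be near x≈0.575.

```bash
python3 -m pendant '[{"fingers":1,"x":0.2,"y":0,"z":0,"spin":0},{"fingers":1,"x":0.2,"y":0,"z":0,"spin":0},{"fingers":1,"x":0.2,"y":0,"z":0,"spin":0},{"fingers":1,"x":0,"y":0,"z":0,"spin":0}]'
python3 -m pendant '[{"fingers":1,"x":0.2,"y":0,"z":0,"spin":0},{"fingers":1,"x":0.2,"y":0,"z":0,"spin":0},{"fingers":1,"x":0.1,"y":0,"z":0,"spin":0},{"fingers":1,"x":0,"y":0,"z":0,"spin":0}]'
python3 -m pendant '[{"fingers":1,"x":0.2,"y":0,"z":0,"spin":0},{"fingers":1,"x":0.1,"y":0,"z":0,"spin":0},{"fingers":1,"x":0,"y":0,"z":0,"spin":0}]'
```

```text
t: 3.83
tcp_pos: [0.5482, -0.1129, 0.0227]
eef_rot: [-3.142, -0.0, 0.215]
ft_force: [0.7, 0.2, -0.2]
width: 0.006
finger_force: 0.0
t: 4.17
tcp_pos: [0.553, -0.1128, 0.0227]
eef_rot: [-3.142, -0.0, 0.215]
ft_force: [-0.3, 0.3, -0.5]
width: 0.006
finger_force: 0.0
t: 4.42
tcp_pos: [0.556, -0.1129, 0.0227]
eef_rot: [-3.142, -0.0, 0.215]
ft_force: [0.1, -0.1, -0.1]
width: 0.005
finger_force: 0.0
```

```bash
python3 - <<'E'
from h import *
s=fix(snap('scene','s3'))
b=cv2.resize(s['img'][130:215,190:335],(720,422),interpolation=cv2.INTER_CUBIC)
cv2.imwrite('pics/c3.png',b)
E
```

```text
(no output)
```

View pics/c3.png

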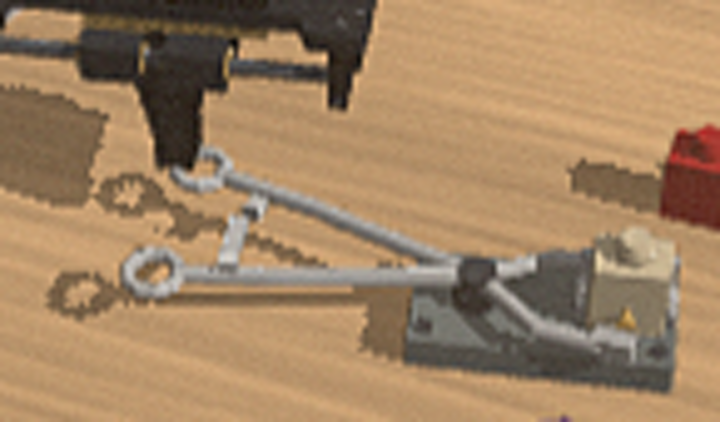

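```bash
cat >> h.py <<'E'
def proj(c,P):
    P=np.atleast_2d(P); q=(P-np.array(c['origin']))@np.array(c['rotation']); q=q*[1,-1,-1]
    return cv2.projectPoints(q.reshape(-1,1,3),np.zeros(3),np.zeros(3),np.array(c['mtx']),np.array(c['D']))[0].reshape(-1,2)
E
python3 - <<'E'
from h import *
t=load('top0');s=load('scene0');s3=load('s3')
k=lambda P:(proj(s,P)-[190,130])*4.966
print('tcp',k([.556,-.113,.0227]),'ringB z.038',k([.5475,-.105,.038]),'z0',k([.5475,-.105,.0]))
def tri(a,b):
    r1,r2=rays(t,a)[0],rays(s,b)[0]; o1,o2=np.array(t['origin']),np.array(s['origin'])
    A=np.c_[r1,-r2]; l=np.linalg.lstsq(A,o2-o1,rcond=None)[0]; p,q=o1+l[0]*r1,o2+l[1]*r2; return (p+q)/2,np.linalg.norm(p-q)
U=lambda x,y:((x+.5)/6-.5+205,(y+.5)/6-.5+180); S=lambda x,y:(x/4.966+190,y/4.966+130)
print('B',tri(U(563,257),S(202,170))); print('A',tri(U(549,103),S(153,273))); print('piv',tri(U(252,202),S(474,280)))
# depth in s3 around finger and ring
P=cloud(s3)
for v in range(155,168): print(v,[f'{P[v,u,0]:.3f},{P[v,u,1]:.3f},{P[v,u,2]:.3f}' for u in (221,224,227,230,234)])
E
```

```text
tcp [[179.64174457 194.31060234]] ringB z.038 [[199.68530092 164.58922896]] z0 [[203.54546831 219.8799507 ]]
B (array([ 0.54686191, -0.10509322,  0.03387201]), np.float64(0.0015247321469233994))
A (array([ 0.62091424, -0.09765832,  0.03480511]), np.float64(0.0014207488393053194))
piv (array([0.57039263, 0.04390772, 0.033219  ]), np.float64(0.0009176913640733545))
155 ['0.570,-0.117,0.079', '0.566,-0.111,0.078', '0.566,-0.103,0.081', '0.545,-0.105,0.062', '0.477,-0.127,-0.001']
156 ['0.571,-0.116,0.077', '0.565,-0.111,0.074', '0.568,-0.102,0.079', '0.546,-0.105,0.060', '0.480,-0.126,-0.001']
157 ['0.572,-0.115,0.076', '0.567,-0.111,0.072', '0.569,-0.102,0.077', '0.549,-0.104,0.059', '0.484,-0.124,-0.001']
158 ['0.569,-0.117,0.069', '0.569,-0.110,0.071', '0.568,-0.102,0.073', '0.548,-0.104,0.055', '0.488,-0.123,-0.001']
159 ['0.571,-0.117,0.067', '0.568,-0.110,0.067', '0.566,-0.104,0.067', '0.496,-0.131,-0.000', '0.493,-0.120,0.001']
160 ['0.572,-0.116,0.066', '0.568,-0.110,0.064', '0.568,-0.103,0.067', '0.536,-0.111,0.037', '0.534,-0.101,0.038']
161 ['0.571,-0.117,0.061', '0.567,-0.111,0.060', '0.568,-0.103,0.063', '0.537,-0.110,0.034', '0.538,-0.099,0.039']
162 ['0.569,-0.118,0.056', '0.569,-0.111,0.058', '0.569,-0.102,0.061', '0.506,-0.126,-0.000', '0.540,-0.098,0.037']
163 ['0.570,-0.119,0.053', '0.568,-0.112,0.054', '0.568,-0.103,0.057', '0.511,-0.124,0.001', '0.545,-0.096,0.040']
164 ['0.522,-0.144,0.001', '0.554,-0.119,0.036', '0.568,-0.103,0.053', '0.512,-0.123,-0.001', '0.547,-0.095,0.038']
165 ['0.524,-0.143,-0.001', '0.557,-0.118,0.036', '0.555,-0.111,0.036', '0.515,-0.122,-0.002', '0.550,-0.094,0.038']
166 ['0.528,-0.142,-0.001', '0.525,-0.135,-0.001', '0.560,-0.108,0.039', '0.557,-0.101,0.038', '0.553,-0.093,0.037']
167 ['0.532,-0.140,0.000', '0.530,-0.132,0.001', '0.562,-0.107,0.037', '0.559,-0.101,0.037', '0.554,-0.092,0.035']
```

The ring hasn't moved, and the depth image puts the visible fingertip at z≈0.051, although the TCP reads 0.0227. The finger is therefore passing over the ring. I'll back out and measure the tip height in free space.

```bash
python3 -m pendant '[{"fingers":1,"x":-1.5,"y":0,"z":0,"spin":0},{"fingers":1,"x":-1.5,"y":0,"z":0,"spin":0},{"fingers":1,"x":-1.5,"y":0,"z":0,"spin":0},{"fingers":1,"x":0,"y":0,"z":0,"spin":0},{"fingers":1,"x":0,"y":0,"z":0,"spin":0}]'
cat > tip.py <<'E'
from h import *
import sys
s=fix(snap('scene',sys.argv[1])); st=readout.sense(); T=st['tcp_pos']
P=cloud(s); d=np.linalg.norm(P[...,:2]-T[:2],axis=2); dark=s['img'].max(2)<75
m=(d<.035)&(P[...,2]>.008)&dark&(P[...,2]<.12)
q=P[m]; print('tcp',T,'n',len(q),'minz',np.sort(q[:,2])[:8])
for lo in np.arange(.0,.12,.01):
    r=q[(q[:,2]>=lo)&(q[:,2]<lo+.01)]
    if len(r)>2: print(f'{lo:.2f}',len(r),np.percentile(r,5,axis=0).round(3),np.percentile(r,95,axis=0).round(3))
E
python3 tip.py s4
```

```text
t: 4.88
tcp_pos: [0.5105, -0.1131, 0.0229]
eef_rot: [3.141, -0.0, 0.215]
ft_force: [0.0, -0.4, -0.1]
width: 0.005
finger_force: 0.0
tcp [ 0.51126733 -0.11308078  0.02296319] n 171 minz [0.0550567  0.05507161 0.05542777 0.05577315 0.05579577 0.05617144
 0.05642899 0.05644106]
0.05 17 [ 0.505 -0.117  0.055] [ 0.525 -0.102  0.059]
0.06 29 [ 0.502 -0.117  0.06 ] [ 0.524 -0.101  0.069]
0.07 26 [ 0.515 -0.116  0.071] [ 0.526 -0.102  0.079]
0.08 28 [ 0.52  -0.118  0.081] [ 0.525 -0.099  0.09 ]
0.09 37 [ 0.519 -0.119  0.091] [ 0.526 -0.097  0.1  ]
0.10 28 [ 0.515 -0.121  0.1  ] [ 0.527 -0.097  0.108]
0.11 6 [ 0.507 -0.119  0.111] [ 0.524 -0.114  0.118]
```

```bash
python3 - <<'E'
from h import *
s=load('s4');b=cv2.resize(s['img'][60:190,150:330],None,fx=4.4,fy=4.4,interpolation=cv2.INTER_CUBIC)
cv2.imwrite('pics/c4.png',b)
P=cloud(s)
for u in (205,215,222,226,230,240,250,262): print(u,[(v,*P[v,u].round(3)) for v in range(70,176,8)][::2])
E
```

```text
205 [(70, np.float64(0.104), np.float64(-0.397), np.float64(0.001)), (86, np.float64(0.199), np.float64(-0.35), np.float64(0.002)), (102, np.float64(0.499), np.float64(-0.184), np.float64(0.166)), (118, np.float64(0.548), np.float64(-0.161), np.float64(0.159)), (134, np.float64(0.425), np.float64(-0.238), np.float64(0.001)), (150, np.float64(0.487), np.float64(-0.208), np.float64(0.001)), (166, np.float64(0.545), np.float64(-0.179), np.float64(0.001))]
215 [(70, np.float64(0.553), np.float64(-0.122), np.float64(0.289)), (86, np.float64(0.554), np.float64(-0.125), np.float64(0.253)), (102, np.float64(0.27), np.float64(-0.28), np.float64(0.0)), (118, np.float64(0.545), np.float64(-0.136), np.float64(0.163)), (134, np.float64(0.413), np.float64(-0.213), np.float64(-0.001)), (150, np.float64(0.477), np.float64(-0.183), np.float64(0.0)), (166, np.float64(0.535), np.float64(-0.155), np.float64(0.001))]
222 [(70, np.float64(0.556), np.float64(-0.105), np.float64(0.294)), (86, np.float64(0.554), np.float64(-0.108), np.float64(0.256)), (102, np.float64(0.551), np.float64(-0.113), np.float64(0
[... 1848 characters left out ...]
oat64(0.526), np.float64(-0.059), np.float64(0.17)), (134, np.float64(0.38), np.float64(-0.12), np.float64(-0.0)), (150, np.float64(0.445), np.float64(-0.094), np.float64(0.001)), (166, np.float64(0.502), np.float64(-0.072), np.float64(-0.0))]
262 [(70, np.float64(0.034), np.float64(-0.212), np.float64(-0.0)), (86, np.float64(0.131), np.float64(-0.176), np.float64(-0.001)), (102, np.float64(0.222), np.float64(-0.143), np.float64(0.002)), (118, np.float64(0.509), np.float64(-0.037), np.float64(0.164)), (134, np.float64(0.527), np.float64(-0.03), np.float64(0.134)), (150, np.float64(0.431), np.float64(-0.065), np.float64(-0.001)), (166, np.float64(0.491), np.float64(-0.043), np.float64(-0.0))]
```

View pics/c4.png

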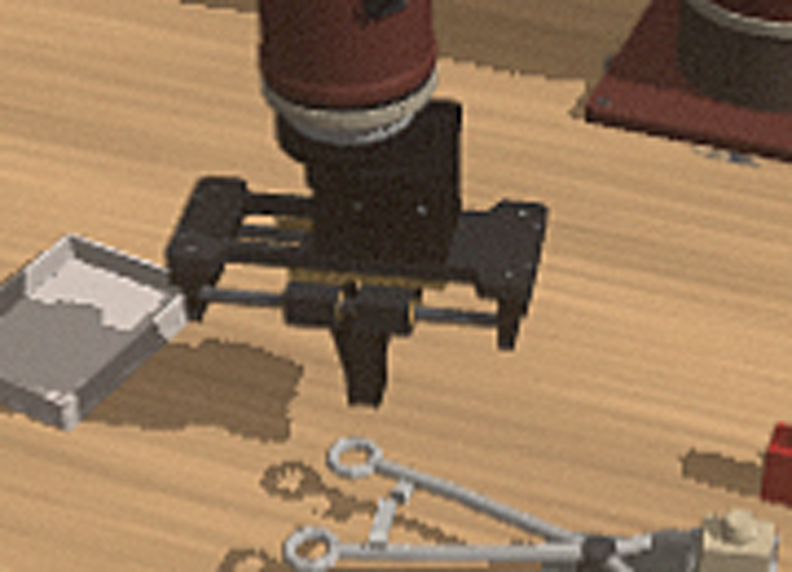

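The gripper's body underside is at z≈0.125 and the tip at ≈0.053, 70 mm apart as specified. The whole hand really is about 30 mm above the reported TCP, while xy agrees to 2–3 mm. From here I'll take true z = reported + 0.030, lower by 3 cm in free space and verify.

```bash
python3 -m pendant '[{"fingers":1,"x":0,"y":0,"z":-1,"spin":0},{"fingers":1,"x":0,"y":0,"z":-1,"spin":0},{"fingers":1,"x":0,"y":0,"z":-0.5,"spin":0},{"fingers":1,"x":0,"y":0,"z":-0.5,"spin":0},{"fingers":1,"x":0,"y":0,"z":0,"spin":0},{"fingers":1,"x":0,"y":0,"z":0,"spin":0}]'
python3 tip.py s5
```

```text
t: 5.43
tcp_pos: [0.5105, -0.1127, -0.0079]
eef_rot: [-3.141, 0.001, 0.215]
ft_force: [0.7, 0.5, 0.2]
width: 0.003
finger_force: 0.0
tcp [ 0.51076597 -0.11279391 -0.00748664] n 191 minz [0.02458288 0.02704539 0.02738507 0.0294847  0.03065035 0.03066758
 0.03076264 0.03079289]
0.02 4 [ 0.511 -0.104  0.025] [ 0.522 -0.102  0.029]
0.03 25 [ 0.513 -0.116  0.031] [ 0.524 -0.101  0.039]
0.04 24 [ 0.52  -0.117  0.041] [ 0.525 -0.101  0.049]
0.05 27 [ 0.52  -0.118  0.052] [ 0.526 -0.098  0.059]
0.06 39 [ 0.519 -0.119  0.061] [ 0.526 -0.097  0.07 ]
0.07 17 [ 0.518 -0.119  0.07 ] [ 0.526 -0.099  0.08 ]
0.08 5 [ 0.505 -0.119  0.083] [ 0.527 -0.116  0.086]
0.09 7 [ 0.509 -0.118  0.09 ] [ 0.539 -0.11   0.1  ]
0.10 8 [ 0.525 -0.114  0.102] [ 0.544 -0.104  0.109]
0.11 35 [ 0.504 -0.145  0.113] [ 0.544 -0.088  0.117]
```

The reported z went negative without contact, which confirms the offset. Now I'll push in +x; contact is expected at x≈0.517.

```bash
python3 -m pendant '[{"fingers":1,"x":0,"y":0,"z":-0.4,"spin":0},{"fingers":1,"x":0.2,"y":0,"z":0,"spin":0},{"fingers":1,"x":0.2,"y":0,"z":0,"spin":0},{"fingers":1,"x":0.2,"y":0,"z":0,"spin":0},{"fingers":1,"x":0.2,"y":0,"z":0,"spin":0},{"fingers":1,"x":0,"y":0,"z":0,"spin":0}]'
python3 -m pendant '[{"fingers":1,"x":0.2,"y":0,"z":0,"spin":0},{"fingers":1,"x":0.2,"y":0,"z":0,"spin":0},{"fingers":1,"x":0.2,"y":0,"z":0,"spin":0},{"fingers":1,"x":0,"y":0,"z":0,"spin":0}]'
python3 -m pendant '[{"fingers":1,"x":0.2,"y":0,"z":0,"spin":0},{"fingers":1,"x":0.2,"y":0,"z":0,"spin":0},{"fingers":1,"x":0.1,"y":0,"z":0,"spin":0},{"fingers":1,"x":0,"y":0,"z":0,"spin":0}]'
```

```text
t: 5.98
tcp_pos: [0.5194, -0.1129, -0.0112]
eef_rot: [3.141, -0.001, 0.215]
ft_force: [0.2, 1.7, 0.6]
width: 0.005
finger_force: 0.0
t: 6.32
tcp_pos: [0.5248, -0.1132, -0.0114]
eef_rot: [3.141, 0.0, 0.215]
ft_force: [-1.7, 0.1, -0.0]
width: 0.004
finger_force: 0.9
t: 6.65
tcp_pos: [0.5298, -0.1133, -0.0114]
eef_rot: [3.141, 0.0, 0.215]
ft_force: [-3.1, -4.0, -0.5]
width: 0.007
finger_force: 1.6
```

The y component of the force suggests the contact is on the finger's corner. I'll back off, shift +4 mm in y and push again.

```bash
python3 -m pendant '[{"fingers":1,"x":-1.0,"y":0,"z":0,"spin":0},{"fingers":1,"x":-0.4,"y":0.4,"z":0,"spin":0},{"fingers":1,"x":0.4,"y":0,"z":0,"spin":0},{"fingers":1,"x":0.4,"y":0,"z":0,"spin":0},{"fingers":1,"x":0.2,"y":0,"z":0,"spin":0},{"fingers":1,"x":0,"y":0,"z":0,"spin":0}]'
python3 -m pendant '[{"fingers":1,"x":0.2,"y":0,"z":0,"spin":0},{"fingers":1,"x":0.2,"y":0,"z":0,"spin":0},{"fingers":1,"x":0,"y":0,"z":0,"spin":0}]'
python3 -m pendant '[{"fingers":1,"x":0.2,"y":0,"z":0,"spin":0},{"fingers":1,"x":0.1,"y":0,"z":0,"spin":0},{"fingers":1,"x":0,"y":0,"z":0,"spin":0}]'
```

```text
t: 7.15
tcp_pos: [0.5263, -0.1091, -0.0113]
eef_rot: [3.141, -0.0, 0.215]
ft_force: [-2.5, -1.6, -0.5]
width: 0.003
finger_force: 1.2
t: 7.4
tcp_pos: [0.5298, -0.1095, -0.0115]
eef_rot: [3.141, 0.001, 0.214]
ft_force: [-3.4, -4.3, 0.4]
width: 0.006
finger_force: 2.0
t: 7.65
tcp_pos: [0.5321, -0.1098, -0.0116]
eef_rot: [3.141, 0.001, 0.214]
ft_force: [-4.0, -5.2, 0.0]
width: 0.007
finger_force: 2.6
```

```bash
python3 tip.py s6 | head -1; python3 - <<'E'
from h import *
s=load('s6');b=cv2.resize(s['img'][120:210,190:330],None,fx=5.7,fy=5.7,interpolation=cv2.INTER_CUBIC)
cv2.imwrite('pics/c6.png',b)
E
```

```text
tcp [ 0.532029   -0.1097949  -0.01162869] n 178 minz [0.02042603 0.02046495 0.02196845 0.02356348 0.02411191 0.02449927
```

View pics/c6.png

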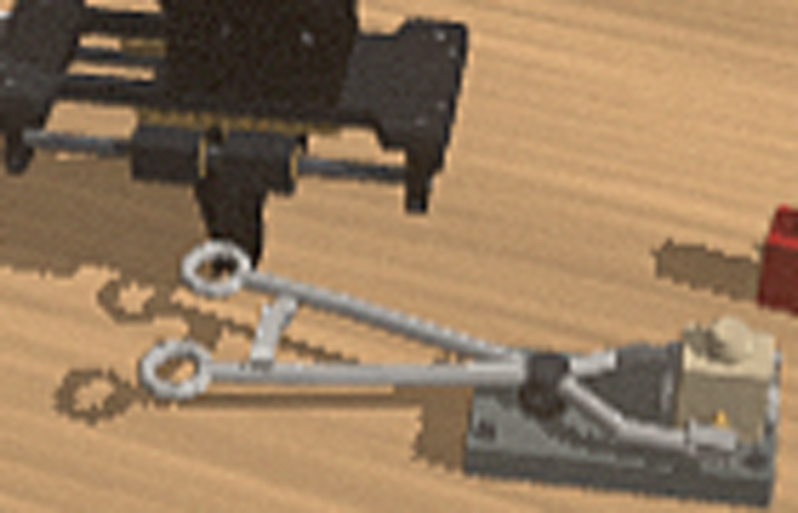

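The free ring is now at (215,270) in this crop. The finger spans 205–262, so it sits off-centre towards the ring/shank crotch. I'll compute the positions.

```bash
python3 - <<'E'
from h import *
s=load('s6'); R=plane(s,(190+215/5.7-.4,120+270/5.7-.4),.037)[0]; print('ring',R)
piv=np.array([.571,.0445]); d=R[:2]-piv; print('r',np.linalg.norm(d),'ang',np.arctan2(d[0],-d[1]))
B=np.array([.5475,-.1048])-piv; print('ang0',np.arctan2(B[0],-B[1]))
P=cloud(s)
for v in range(155,172): print(v,[f'{P[v,u,0]:.3f},{P[v,u,1]:.3f},{P[v,u,2]:.3f}' for u in range(224,239,2)])
E
```

```text
ring [ 0.56154871 -0.10655543  0.037     ]
r 0.151350819927193 ang -0.06248687207979485
ang0 -0.15612031400328005
155 ['0.486,-0.152,-0.001', '0.546,-0.115,0.060', '0.545,-0.111,0.061', '0.545,-0.105,0.062', '0.542,-0.101,0.061', '0.543,-0.096,0.064', '0.522,-0.100,0.045', '0.476,-0.116,0.002']
156 ['0.490,-0.150,-0.000', '0.547,-0.115,0.058', '0.543,-0.112,0.055', '0.543,-0.106,0.057', '0.544,-0.101,0.059', '0.543,-0.096,0.061', '0.478,-0.121,-0.001', '0.477,-0.116,-0.000']
157 ['0.495,-0.148,0.001', '0.546,-0.116,0.054', '0.546,-0.111,0.055', '0.542,-0.107,0.053', '0.543,-0.101,0.055', '0.542,-0.096,0.056', '0.483,-0.119,-0.000', '0.482,-0.113,0.001']
158 ['0.497,-0.147,-0.001', '0.547,-0.116,0.051', '0.543,-0.112,0.049', '0.540,-0.108,0.047', '1.174,0.206,0.678', '0.542,-0.096,0.053', '0.487,-0.117,0.001', '0.485,-0.112,0.000']
159 ['0.502,-0.145,0.001', '0.546,-0.117,0.046', '0.545,-0.111,0.047', '0.541,-0.108,0.046', '0.543,-0.102,0.049', '0.543,-0.096,0.050', '0.489,-0.116,-0.001', '0.490,-0.110,0.002']
160 ['0.506,-0.143,0.001', '0.547,-0.116,0.045', '0.546,-0.111,0.045', '0.5
[... 1414 characters left out ...]
 '0.530,-0.126,-0.000', '0.549,-0.111,0.021', '0.542,-0.109,0.016', '0.562,-0.094,0.038', '0.561,-0.089,0.039', '0.562,-0.083,0.042', '0.519,-0.098,-0.001']
169 ['0.574,-0.110,0.040', '0.532,-0.126,-0.002', '0.534,-0.119,0.002', '0.567,-0.097,0.039', '0.564,-0.093,0.037', '0.563,-0.088,0.038', '0.562,-0.083,0.038', '0.561,-0.078,0.040']
170 ['0.572,-0.111,0.035', '0.575,-0.104,0.040', '0.573,-0.100,0.039', '0.568,-0.097,0.036', '0.563,-0.094,0.033', '0.564,-0.088,0.035', '0.565,-0.082,0.038', '0.562,-0.078,0.037']
171 ['0.575,-0.109,0.035', '0.575,-0.104,0.036', '0.573,-0.100,0.036', '0.571,-0.096,0.035', '0.536,-0.107,0.000', '0.534,-0.102,0.000', '0.567,-0.081,0.037', '0.563,-0.078,0.035']
```

The handle is at ≈0.094 rad and the finger is centred on the ring. The y-force is friction from the ring's arc, so I'll relax it with a small -y shift and carry on in small steps. First tooth is expected near x≈0.541, second near 0.550, stop near 0.555.

```bash
python3 -m pendant '[{"fingers":1,"x":0.1,"y":-0.1,"z":0,"spin":0},{"fingers":1,"x":0.1,"y":-0.1,"z":0,"spin":0},{"fingers":1,"x":0.1,"y":0,"z":0,"spin":0}]'
python3 -m pendant '[{"fingers":1,"x":0.1,"y":0,"z":0,"spin":0},{"fingers":1,"x":0.1,"y":0,"z":0,"spin":0},{"fingers":1,"x":0,"y":0,"z":0,"spin":0}]'
python3 -m pendant '[{"fingers":1,"x":0.1,"y":0,"z":0,"spin":0},{"fingers":1,"x":0.1,"y":0,"z":0,"spin":0},{"fingers":1,"x":0,"y":0,"z":0,"spin":0}]'
```

```text
t: 7.95
tcp_pos: [0.5342, -0.1103, -0.012]
eef_rot: [-3.14, 0.003, 0.215]
ft_force: [-8.6, -0.6, -0.5]
width: 0.004
finger_force: 3.8
t: 8.2
tcp_pos: [0.5353, -0.1105, -0.0125]
eef_rot: [-3.14, 0.004, 0.215]
ft_force: [-7.3, -1.4, -2.0]
width: 0.003
finger_force: 3.9
t: 8.45
tcp_pos: [0.5364, -0.1105, -0.013]
eef_rot: [-3.139, 0.006, 0.215]
ft_force: [-9.3, -1.7, -3.2]
width: 0.002
finger_force: 4.7
```

```bash
python3 -m pendant '[{"fingers":1,"x":0.1,"y":0,"z":0,"spin":0},{"fingers":1,"x":0,"y":0,"z":0,"spin":0}]'
python3 -m pendant '[{"fingers":1,"x":0.1,"y":0,"z":0,"spin":0},{"fingers":1,"x":0,"y":0,"z":0,"spin":0}]'
python3 -m pendant '[{"fingers":1,"x":0.1,"y":0,"z":0,"spin":0},{"fingers":1,"x":0,"y":0,"z":0,"spin":0}]'
python3 -m pendant '[{"fingers":1,"x":0.1,"y":0,"z":0,"spin":0},{"fingers":1,"x":0,"y":0,"z":0,"spin":0}]'
```

```text
t: 8.62
tcp_pos: [0.5367, -0.1105, -0.0132]
eef_rot: [-3.139, 0.007, 0.215]
ft_force: [-12.0, -1.1, -2.2]
width: 0.004
finger_force: 5.9
t: 8.78
tcp_pos: [0.5373, -0.1106, -0.0134]
eef_rot: [-3.139, 0.008, 0.215]
ft_force: [-12.0, -2.1, -3.4]
width: 0.003
finger_force: 5.9
t: 8.95
tcp_pos: [0.5382, -0.1107, -0.0136]
eef_rot: [-3.139, 0.008, 0.214]
ft_force: [-10.7, -2.1, -5.7]
width: 0.007
finger_force: 5.5
t: 9.12
tcp_pos: [0.5386, -0.1107, -0.0138]
eef_rot: [-3.139, 0.009, 0.214]
ft_force: [-13.4, -1.8, -5.5]
width: 0.0
finger_force: 6.5
```

```bash
python3 -m pendant '[{"fingers":1,"x":0.1,"y":0,"z":0,"spin":0},{"fingers":1,"x":0,"y":0,"z":0,"spin":0}]'
python3 -m pendant '[{"fingers":1,"x":0.1,"y":0,"z":0,"spin":0},{"fingers":1,"x":0,"y":0,"z":0,"spin":0}]'
python3 -m pendant '[{"fingers":1,"x":0.1,"y":0,"z":0,"spin":0},{"fingers":1,"x":0,"y":0,"z":0,"spin":0}]'
```

```text
t: 9.28
tcp_pos: [0.5431, -0.111, -0.0122]
eef_rot: [-3.141, 0.003, 0.215]
ft_force: [-7.4, -2.6, -0.3]
width: 0.007
finger_force: 4.0
t: 9.45
tcp_pos: [0.5435, -0.111, -0.0124]
eef_rot: [-3.14, 0.004, 0.214]
ft_force: [-7.5, -2.6, -1.0]
width: 0.0
finger_force: 3.9
t: 9.62
tcp_pos: [0.5442, -0.111, -0.0126]
eef_rot: [-3.14, 0.005, 0.214]
ft_force: [-8.3, -3.4, -1.5]
width: 0.007
finger_force: 4.1
```

The first tooth is passed (force fell from 13 to 7 N and the handle jumped forward). On to the second.

```bash
python3 -m pendant '[{"fingers":1,"x":0.1,"y":0,"z":0,"spin":0},{"fingers":1,"x":0.1,"y":0,"z":0,"spin":0},{"fingers":1,"x":0,"y":0,"z":0,"spin":0}]'
python3 -m pendant '[{"fingers":1,"x":0.1,"y":0,"z":0,"spin":0},{"fingers":1,"x":0,"y":0,"z":0,"spin":0}]'
python3 -m pendant '[{"fingers":1,"x":0.1,"y":0,"z":0,"spin":0},{"fingers":1,"x":0,"y":0,"z":0,"spin":0}]'
```

```text
t: 9.87
tcp_pos: [0.5452, -0.1111, -0.0131]
eef_rot: [-3.14, 0.007, 0.214]
ft_force: [-10.3, -2.5, -3.4]
width: 0.006
finger_force: 5.1
t: 10.03
tcp_pos: [0.5455, -0.1111, -0.0133]
eef_rot: [-3.139, 0.008, 0.214]
ft_force: [-11.7, -2.8, -0.8]
width: 0.001
finger_force: 6.3
t: 10.2
tcp_pos: [0.5461, -0.1111, -0.0135]
eef_rot: [-3.139, 0.009, 0.214]
ft_force: [-12.6, -2.8, -2.5]
width: 0.002
finger_force: 6.3
```

```bash
python3 -m pendant '[{"fingers":1,"x":0.1,"y":0,"z":0,"spin":0},{"fingers":1,"x":0,"y":0,"z":0,"spin":0}]'
python3 -m pendant '[{"fingers":1,"x":0.1,"y":0,"z":0,"spin":0},{"fingers":1,"x":0,"y":0,"z":0,"spin":0}]'
```

```text
t: 10.37
tcp_pos: [0.5468, -0.1112, -0.0138]
eef_rot: [-3.139, 0.009, 0.214]
ft_force: [-11.5, -2.8, -5.4]
width: 0.006
finger_force: 6.1
t: 10.53
tcp_pos: [0.5472, -0.1112, -0.014]
eef_rot: [-3.139, 0.01, 0.214]
ft_force: [-13.9, -2.3, -3.7]
width: 0.005
finger_force: 7.3
```

```bash
python3 -m pendant '[{"fingers":1,"x":0.1,"y":0,"z":0,"spin":0},{"fingers":1,"x":0,"y":0,"z":0,"spin":0}]'
```

```text
t: 10.7
tcp_pos: [0.5487, -0.1111, -0.0138]
eef_rot: [-3.139, 0.009, 0.214]
ft_force: [-11.8, -3.4, -6.7]
width: 0.004
finger_force: 6.0
```

```bash
python3 -m pendant '[{"fingers":1,"x":0.1,"y":0,"z":0,"spin":0},{"fingers":1,"x":0,"y":0,"z":0,"spin":0}]'
```

```text
t: 10.87
tcp_pos: [0.5529, -0.1111, -0.0123]
eef_rot: [-3.141, 0.003, 0.214]
ft_force: [-6.7, -3.0, -1.3]
width: 0.006
finger_force: 3.5
```

That jump past the second tooth came with z recovering. Now I'll take the hand off, wait, and measure the ring.

```bash
python3 -m pendant '[{"fingers":1,"x":-0.3,"y":0,"z":0,"spin":0},{"fingers":1,"x":-0.5,"y":0,"z":0,"spin":0},{"fingers":1,"x":-1.5,"y":0,"z":0,"spin":0},{"fingers":1,"x":-1.5,"y":0,"z":0,"spin":0},{"fingers":1,"x":0,"y":0,"z":0,"spin":0},{"fingers":1,"x":0,"y":0,"z":0,"spin":0},{"fingers":1,"x":0,"y":0,"z":0,"spin":0},{"fingers":1,"x":0,"y":0,"z":0,"spin":0},{"fingers":1,"x":0,"y":0,"z":0,"spin":0}]'
python3 - <<'E'
from h import *
s=fix(snap('scene','s7'));b=cv2.resize(s['img'][120:210,190:330],None,fx=5.7,fy=5.7,interpolation=cv2.INTER_CUBIC)
cv2.imwrite('pics/c7.png',b)
E
```

```text
t: 11.62
tcp_pos: [0.5176, -0.1107, -0.0112]
eef_rot: [-3.142, -0.001, 0.215]
ft_force: [0.5, 0.1, -0.6]
width: 0.006
finger_force: 0.0
```

View pics/c7.png

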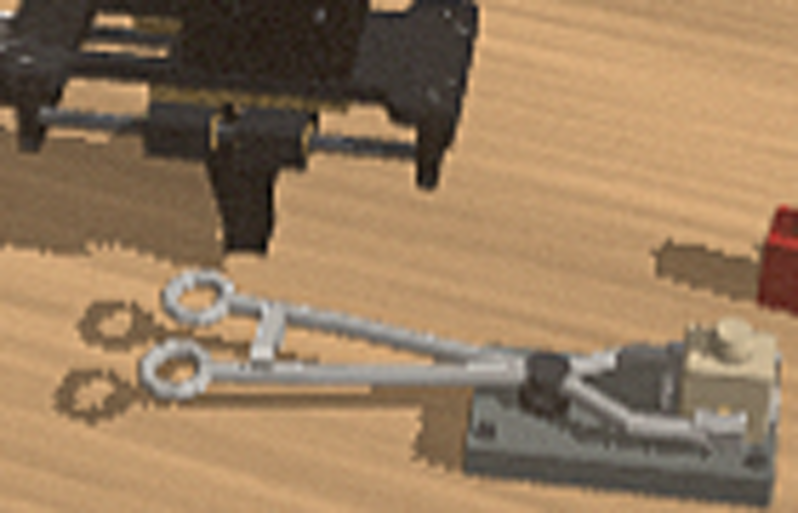

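The hand is off and the handle holds, with the ring at (197,297) close to the fixed ring (177,368). I'll compute the angle.

```bash
python3 - <<'E'
from h import *
s=load('s7'); f=lambda x,y:plane(s,(190+x/5.7-.4,120+y/5.7-.4),.038)[0]
R,A=f(197,297),f(177,368); print(R,A,np.linalg.norm((R-A)[:2]),'expect 42')
for th in(.155,.215):
    a=np.array([-141.9,54]);c,q=np.cos(th),np.sin(th);p=np.array([c*a[0]-q*a[1],q*a[0]+c*a[1]]);print(th,p,np.hypot(*(p-[-150,-20])))
E
```

```text
[ 0.58031815 -0.10641905  0.038     ] [ 0.62121466 -0.09689608  0.038     ] 0.04199061277426505 expect 42
0.155 [-148.53536158   31.44608657] 51.46693102682453
0.215 [-150.15371147   22.48272521] 42.48300329064293
```

Ring separation is 42.0 mm (42.5 expected), so it's locked on the second tooth. Next: lift, move over the ring and press down.

```bash
python3 -m pendant '[{"fingers":1,"x":-0.5,"y":0,"z":1.5,"spin":0},{"fingers":1,"x":0,"y":0,"z":2,"spin":0},{"fingers":1,"x":0,"y":0,"z":2,"spin":0},{"fingers":1,"x":2.0,"y":0.2,"z":0,"spin":0},{"fingers":1,"x":2.0,"y":0.2,"z":0,"spin":0},{"fingers":1,"x":2.0,"y":0.1,"z":0,"spin":0},{"fingers":1,"x":0.2,"y":0,"z":-1,"spin":0},{"fingers":1,"x":0,"y":0,"z":-1,"spin":0},{"fingers":1,"x":0,"y":0,"z":-0.5,"spin":0},{"fingers":1,"x":0,"y":0,"z":0,"spin":0}]'
python3 tip.py s8
```

```text
t: 12.5
tcp_pos: [0.5714, -0.1059, 0.0164]
eef_rot: [-3.14, 0.004, 0.215]
ft_force: [0.0, -0.7, -0.2]
width: 0.005
finger_force: 0.0
tcp [ 0.57204526 -0.10595582  0.01743889] n 169 minz [0.04882157 0.04894259 0.04912833 0.04996787 0.05000586 0.05003407
 0.05035334 0.05087657]
0.04 4 [ 0.567 -0.106  0.049] [ 0.585 -0.094  0.05 ]
0.05 34 [ 0.563 -0.111  0.05 ] [ 0.586 -0.094  0.06 ]
0.06 26 [ 0.574 -0.109  0.061] [ 0.586 -0.094  0.07 ]
0.07 33 [ 0.579 -0.111  0.07 ] [ 0.587 -0.093  0.079]
0.08 33 [ 0.58  -0.112  0.081] [ 0.587 -0.091  0.089]
0.09 26 [ 0.58  -0.114  0.09 ] [ 0.588 -0.091  0.098]
0.10 7 [ 0.577 -0.112  0.101] [ 0.586 -0.108  0.109]
0.11 6 [ 0.57  -0.111  0.111] [ 0.581 -0.108  0.118]
```

```bash
python3 -m pendant '[{"fingers":1,"x":0,"y":0,"z":-0.4,"spin":0},{"fingers":1,"x":0,"y":0,"z":-0.3,"spin":0},{"fingers":1,"x":0,"y":0,"z":-0.2,"spin":0},{"fingers":1,"x":0,"y":0,"z":0,"spin":0}]'
python3 -m pendant '[{"fingers":1,"x":0,"y":0,"z":-0.1,"spin":0},{"fingers":1,"x":0,"y":0,"z":-0.1,"spin":0},{"fingers":1,"x":0,"y":0,"z":0,"spin":0}]'
python3 -m pendant '[{"fingers":1,"x":0,"y":0,"z":-0.1,"spin":0},{"fingers":1,"x":0,"y":0,"z":-0.1,"spin":0},{"fingers":1,"x":0,"y":0,"z":0,"spin":0}]'
```

```text
t: 12.88
tcp_pos: [0.5736, -0.1061, 0.0096]
eef_rot: [3.141, -0.0, 0.215]
ft_force: [-0.7, -1.1, 0.6]
width: 0.004
finger_force: 0.5
t: 13.13
tcp_pos: [0.5736, -0.1061, 0.0078]
eef_rot: [3.141, 0.0, 0.215]
ft_force: [-2.0, -0.8, 3.2]
width: 0.004
finger_force: 1.4
t: 13.38
tcp_pos: [0.5733, -0.106, 0.0054]
eef_rot: [-3.141, 0.001, 0.215]
ft_force: [-2.6, -0.5, 3.4]
width: 0.009
finger_force: 1.9
```

```bash
python3 -m pendant '[{"fingers":1,"x":0,"y":0,"z":-0.1,"spin":0},{"fingers":1,"x":0,"y":0,"z":-0.1,"spin":0},{"fingers":1,"x":0,"y":0,"z":0,"spin":0}]'
python3 -m pendant '[{"fingers":1,"x":-0.2,"y":0,"z":0,"spin":0},{"fingers":1,"x":-0.2,"y":0,"z":0,"spin":0},{"fingers":1,"x":0,"y":0,"z":0,"spin":0}]'
```

```text
t: 13.63
tcp_pos: [0.5736, -0.106, 0.0035]
eef_rot: [-3.142, 0.0, 0.215]
ft_force: [-2.8, -2.0, 4.3]
width: 0.007
finger_force: 2.3
t: 13.88
tcp_pos: [0.5694, -0.1061, 0.0037]
eef_rot: [3.141, 0.0, 0.215]
ft_force: [-3.1, -1.3, 5.0]
width: 0.001
finger_force: 2.3
```

```bash
python3 -m pendant '[{"fingers":1,"x":-0.4,"y":0,"z":0,"spin":0},{"fingers":1,"x":-0.5,"y":0,"z":0,"spin":0},{"fingers":1,"x":-0.5,"y":0,"z":0,"spin":0},{"fingers":1,"x":-0.5,"y":0,"z":0,"spin":0},{"fingers":1,"x":-0.5,"y":0,"z":0,"spin":0},{"fingers":1,"x":-0.5,"y":0,"z":0,"spin":0},{"fingers":1,"x":0,"y":0,"z":0,"spin":0}]'
python3 -m pendant '[{"fingers":1,"x":0,"y":0,"z":0.5,"spin":0},{"fingers":1,"x":0,"y":0,"z":1.5,"spin":0},{"fingers":1,"x":0,"y":0,"z":2,"spin":0},{"fingers":1,"x":0,"y":0,"z":4,"spin":0},{"fingers":-1,"x":0,"y":0,"z":4,"spin":0},{"fingers":-1,"x":0,"y":0,"z":0,"spin":0}]'
python3 - <<'E'
from h import *
s=fix(snap('scene','s9'));t=fix(snap('top','t9'))
b=cv2.resize(s['img'][110:215,190:330],None,fx=4,fy=4,interpolation=cv2.INTER_CUBIC)
a=cv2.resize(t['img'][190:230,205:345],None,fx=4,fy=4,interpolation=cv2.INTER_CUBIC)
cv2.imwrite('pics/c9.png',np.vstack([b,a]))
E
```

```text
t: 14.47
tcp_pos: [0.5403, -0.106, 0.004]
eef_rot: [3.141, -0.0, 0.215]
ft_force: [0.3, -1.1, 4.4]
width: 0.003
finger_force: 2.3
t: 14.97
tcp_pos: [0.5438, -0.1059, 0.1308]
eef_rot: [3.139, -0.007, 0.215]
ft_force: [1.8, -0.4, 0.7]
width: 0.085
finger_force: 0.0
```

View pics/c9.png

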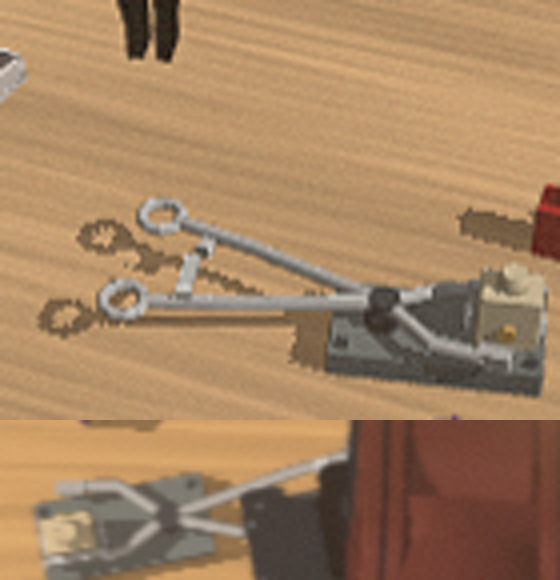

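The handle is fully open: the ring at (162,215) maps back to its original pixel. The brass pin's head sits on the die at (510,332). Now I'll measure the die top.

```bash
python3 - <<'E'
from h import *
piv=np.array([.571,.0445]);th=1.78;R=np.array([[np.cos(th),np.sin(th)],[-np.sin(th),np.cos(th)]])
for n in('s9','t9'):
    P=cloud(load(n)).reshape(-1,3); q=(P[:,:2]-piv)@R.T
    m=(P[:,2]>.056)&(P[:,2]<.064)&(abs(q[:,0]-.07)<.04)&(abs(q[:,1])<.03)
    print(n,m.sum(),np.percentile(q[m],[2,98],axis=0),np.percentile(q[m],[2,98],axis=0).mean(0)@R+piv)
    m=(P[:,2]>.066)&(P[:,2]<.08)&(abs(q[:,0]-.07)<.04)&(abs(q[:,1])<.03);print(P[m].mean(0))
print(readout.sense()['tcp_pos'])
E
```

```text
s9 100 [[ 0.05408462 -0.01169955]
 [ 0.08805791  0.01458608]] [0.55482805 0.11372193]
[0.55580502 0.1151191  0.06950839]
t9 71 [[ 0.05301376 -0.00878339]
 [ 0.08805471  0.01539923]] [0.55311558 0.11280936]
[0.55358787 0.1125284  0.06944032]
[ 0.54097498 -0.10582042  0.12499379]
```

```bash
python3 -m pendant '[{"fingers":-1,"x":0.2,"y":3,"z":0,"spin":0},{"fingers":-1,"x":0.2,"y":3,"z":0,"spin":0},{"fingers":-1,"x":0.2,"y":3,"z":0,"spin":0},{"fingers":-1,"x":0.2,"y":3,"z":0,"spin":0},{"fingers":-1,"x":0.2,"y":3,"z":0,"spin":0},{"fingers":-1,"x":0.2,"y":3,"z":0,"spin":0},{"fingers":-1,"x":0.1,"y":3,"z":0,"spin":0},{"fingers":-1,"x":0,"y":0.8,"z":-2,"spin":0},{"fingers":-1,"x":0,"y":0,"z":0,"spin":0},{"fingers":-1,"x":0,"y":0,"z":0,"spin":0}]'
```

```text
t: 15.9
tcp_pos: [0.5515, 0.112, 0.1013]
eef_rot: [-3.141, 0.006, 0.216]
ft_force: [0.2, -0.7, 0.4]
width: 0.921
finger_force: 0.0
```

```bash
python3 -m pendant '[{"fingers":-1,"x":0.2,"y":0,"z":-2,"spin":0},{"fingers":-1,"x":0,"y":0,"z":-2,"spin":0},{"fingers":-1,"x":0,"y":0,"z":-2,"spin":0},{"fingers":-1,"x":0,"y":0,"z":-1.5,"spin":0},{"fingers":-1,"x":0,"y":0,"z":-0.6,"spin":0},{"fingers":-1,"x":0,"y":0,"z":0,"spin":0},{"fingers":-1,"x":0,"y":0,"z":0,"spin":0}]'
python3 - <<'E'
from h import *
s=fix(snap('scene','s10'));P=cloud(s);T=readout.sense()['tcp_pos'];print(T)
dark=s['img'].max(2)<60; q=(P[...,:2]-T[:2]); a=.215
ty=q@np.array([np.sin(a),-np.cos(a)]); tx=q@np.array([np.cos(a),np.sin(a)])
for sg in(-1,1):
    m=dark&(abs(ty-sg*.05)<.016)&(abs(tx)<.02)&(P[...,2]>.025)&(P[...,2]<.09)
    print(sg,m.sum(),np.sort(P[m][:,2])[:6],np.percentile(tx[m],[5,95]),np.percentile(ty[m],[5,95]))
E
```

```text
t: 16.48
tcp_pos: [0.5559, 0.1113, 0.0231]
eef_rot: [3.141, 0.0, 0.214]
ft_force: [0.5, -0.6, -0.6]
width: 1.0
finger_force: 0.0
[0.55634759 0.11162914 0.02362257]
-1 49 [0.05389425 0.05497949 0.055351   0.05680299 0.05887687 0.05954794] [-0.00233995  0.01454743] [-0.05138815 -0.04454779]
1 59 [0.02504131 0.02668611 0.02768165 0.03749177 0.03894578 0.03906166] [-0.0023891   0.01381925] [0.04429795 0.06400019]
```

```bash
python3 -m pendant '[{"fingers":-1,"x":-0.2,"y":0,"z":-0.4,"spin":0},{"fingers":-1,"x":0,"y":0,"z":0,"spin":0},{"fingers":1,"x":0,"y":0,"z":0,"spin":0},{"fingers":1,"x":0,"y":0,"z":0,"spin":0},{"fingers":1,"x":0,"y":0,"z":0,"spin":0},{"fingers":1,"x":0,"y":0,"z":0,"spin":0},{"fingers":1,"x":0,"y":0,"z":0,"spin":0},{"fingers":1,"x":0,"y":0,"z":0,"spin":0},{"fingers":1,"x":0,"y":0,"z":0,"spin":0},{"fingers":1,"x":0,"y":0,"z":0,"spin":0}]'
python3 -m pendant '[{"fingers":1,"x":0,"y":0,"z":0,"spin":0},{"fingers":1,"x":0,"y":0,"z":0,"spin":0},{"fingers":1,"x":0,"y":0,"z":0,"spin":0},{"fingers":1,"x":0,"y":0,"z":0,"spin":0}]'
```

```text
t: 17.37
tcp_pos: [0.5537, 0.1121, 0.0186]
eef_rot: [-3.142, 0.0, 0.215]
ft_force: [0.1, 0.2, 0.5]
width: 0.48
finger_force: 0.0
t: 17.7
tcp_pos: [0.5537, 0.1122, 0.0186]
eef_rot: [-3.141, -0.0, 0.215]
ft_force: [0.1, 0.4, 0.7]
width: 0.41
finger_force: 30.0
```

Width 0.41 × 87 ≈ 36 mm, so it's gripping the die. Lift.

```bash
python3 -m pendant '[{"fingers":1,"x":0,"y":0,"z":0.5,"spin":0},{"fingers":1,"x":0,"y":0,"z":1,"spin":0},{"fingers":1,"x":0,"y":0,"z":1.5,"spin":0},{"fingers":1,"x":0,"y":0,"z":2,"spin":0},{"fingers":1,"x":0,"y":0,"z":2,"spin":0},{"fingers":1,"x":0,"y":0,"z":2,"spin":0},{"fingers":1,"x":0,"y":0,"z":1,"spin":0},{"fingers":1,"x":0,"y":0,"z":0,"spin":0}]'
python3 -m pendant '[{"fingers":1,"x":-0.3,"y":-1.5,"z":0,"spin":0},{"fingers":1,"x":-0.5,"y":-2.6,"z":0,"spin":0},{"fingers":1,"x":-0.5,"y":-2.6,"z":0,"spin":0},{"fingers":1,"x":-0.5,"y":-2.6,"z":0,"spin":0},{"fingers":1,"x":-0.5,"y":-2.6,"z":0,"spin":0},{"fingers":1,"x":-0.5,"y":-2.6,"z":0,"spin":0},{"fingers":1,"x":-0.5,"y":-2.6,"z":0,"spin":0},{"fingers":1,"x":-0.5,"y":-2.6,"z":0,"spin":0},{"fingers":1,"x":-0.5,"y":-2.6,"z":0,"spin":0},{"fingers":1,"x":-0.5,"y":-2.6,"z":0,"spin":0}]'
python3 -m pendant '[{"fingers":1,"x":-0.5,"y":-2.6,"z":0,"spin":0},{"fingers":1,"x":-0.5,"y":-2.6,"z":0,"spin":0},{"fingers":1,"x":-0.5,"y":-2.6,"z":0,"spin":0},{"fingers":1,"x":-0.5,"y":-2.6,"z":0,"spin":0},{"fingers":1,"x":-0.5,"y":-2.6,"z":0,"spin":0},{"fingers":1,"x":-0.5,"y":-2.6,"z":0,"spin":0},{"fingers":1,"x":-0.4,"y":-2.6,"z":0,"spin":0},{"fingers":1,"x":0,"y":-1.5,"z":0,"spin":0},{"fingers":1,"x":0,"y":0,"z":0,"spin":0},{"fingers":1,"x":0,"y":0,"z":0,"spin":0}]'
```

```text
t: 18.37
tcp_pos: [0.5552, 0.1125, 0.1217]
eef_rot: [3.141, -0.004, 0.215]
ft_force: [0.2, 0.4, -0.7]
width: 0.404
finger_force: 30.0
t: 19.2
tcp_pos: [0.5045, -0.138, 0.1176]
eef_rot: [-3.141, 0.002, 0.215]
ft_force: [0.4, -0.5, -1.3]
width: 0.41
finger_force: 30.0
t: 20.03
tcp_pos: [0.4715, -0.3337, 0.1177]
eef_rot: [-3.14, 0.001, 0.214]
ft_force: [-0.2, 0.5, -0.6]
width: 0.411
finger_force: 30.0
```

```bash
python3 -m pendant '[{"fingers":1,"x":0,"y":0,"z":-1.5,"spin":0},{"fingers":1,"x":0,"y":0,"z":-2,"spin":0},{"fingers":1,"x":0,"y":0,"z":-2,"spin":0},{"fingers":1,"x":0,"y":0,"z":-2,"spin":0},{"fingers":1,"x":0,"y":0,"z":-1.5,"spin":0},{"fingers":1,"x":0,"y":0,"z":-0.8,"spin":0},{"fingers":1,"x":0,"y":0,"z":0,"spin":0},{"fingers":1,"x":0,"y":0,"z":0,"spin":0}]'
python3 -m pendant '[{"fingers":1,"x":0,"y":0,"z":-0.3,"spin":0},{"fingers":1,"x":0,"y":0,"z":-0.3,"spin":0},{"fingers":1,"x":0,"y":0,"z":-0.3,"spin":0},{"fingers":1,"x":0,"y":0,"z":-0.3,"spin":0},{"fingers":1,"x":0,"y":0,"z":-0.2,"spin":0},{"fingers":1,"x":0,"y":0,"z":0,"spin":0}]'
python3 -m pendant '[{"fingers":1,"x":0,"y":0,"z":-0.1,"spin":0},{"fingers":1,"x":0,"y":0,"z":0,"spin":0}]'
```

```text
t: 20.7
tcp_pos: [0.4722, -0.3329, 0.0208]
eef_rot: [-3.141, 0.0, 0.216]
ft_force: [0.3, 0.5, -0.3]
width: 0.412
finger_force: 30.0
t: 21.2
tcp_pos: [0.4714, -0.3338, 0.0062]
eef_rot: [-3.141, 0.0, 0.215]
ft_force: [0.9, 0.5, -1.1]
width: 0.408
finger_force: 30.0
t: 21.37
tcp_pos: [0.4717, -0.3339, 0.0056]
eef_rot: [-3.142, -0.0, 0.215]
ft_force: [0.2, 0.2, -0.8]
width: 0.41
finger_force: 30.0
```

```bash
python3 -m pendant '[{"fingers":1,"x":0,"y":0,"z":-0.1,"spin":0},{"fingers":1,"x":0,"y":0,"z":-0.1,"spin":0},{"fingers":1,"x":0,"y":0,"z":0,"spin":0}]'
python3 -m pendant '[{"fingers":1,"x":0,"y":0,"z":-0.1,"spin":0},{"fingers":1,"x":0,"y":0,"z":0,"spin":0}]'
python3 -m pendant '[{"fingers":1,"x":0,"y":0,"z":-0.1,"spin":0},{"fingers":1,"x":0,"y":0,"z":0,"spin":0}]'
```

```text
t: 21.62
tcp_pos: [0.4716, -0.3339, 0.0035]
eef_rot: [-3.141, 0.0, 0.215]
ft_force: [0.1, 0.1, -0.5]
width: 0.411
finger_force: 30.0
t: 21.78
tcp_pos: [0.4718, -0.3339, 0.0026]
eef_rot: [3.142, -0.0, 0.215]
ft_force: [-0.1, 1.0, -0.7]
width: 0.41
finger_force: 30.0
t: 21.95
tcp_pos: [0.4719, -0.3339, 0.0026]
eef_rot: [3.141, -0.0, 0.215]
ft_force: [-2.9, 2.5, 9.0]
width: 0.409
finger_force: 30.0
```

Contact is at reported z 0.0026, exactly as predicted. Open slowly, lift and check.

```bash
python3 -m pendant '[{"fingers":1,"x":0,"y":0,"z":0.1,"spin":0},{"fingers":-0.05,"x":0,"y":0,"z":0,"spin":0},{"fingers":-0.05,"x":0,"y":0,"z":0,"spin":0},{"fingers":-0.4,"x":0,"y":0,"z":0,"spin":0},{"fingers":-0.6,"x":0,"y":0,"z":0,"spin":0},{"fingers":-0.6,"x":0,"y":0,"z":0,"spin":0},{"fingers":-0.6,"x":0,"y":0,"z":0,"spin":0},{"fingers":-0.6,"x":0,"y":0,"z":0,"spin":0}]'
python3 -m pendant '[{"fingers":-0.6,"x":0,"y":0,"z":1,"spin":0},{"fingers":-0.6,"x":0,"y":0,"z":2,"spin":0},{"fingers":-0.6,"x":0,"y":0,"z":3,"spin":0},{"fingers":-0.6,"x":0,"y":0,"z":4,"spin":0},{"fingers":-0.6,"x":0,"y":0,"z":4,"spin":0},{"fingers":-0.6,"x":0,"y":0,"z":4,"spin":0},{"fingers":-0.6,"x":0,"y":0,"z":2,"spin":0},{"fingers":-0.6,"x":0,"y":0,"z":0,"spin":0},{"fingers":-0.6,"x":0,"y":0,"z":0,"spin":0},{"fingers":-0.6,"x":0,"y":0,"z":0,"spin":0}]'
python3 - <<'E'
from h import *
s=fix(snap('scene','s11'));P=cloud(s)
m=(P[...,2]>.030)&(P[...,2]<.08)&(abs(P[...,0]-.474)<.05)&(abs(P[...,1]+.335)<.05)
q=P[m];print(m.sum(),q.mean(0),q.max(0),q.min(0))
top=q[(q[:,2]>.040)&(q[:,2]<.048)];A=np.c_[top[:,:2],np.ones(len(top))];print('top plane',len(top),np.median(top[:,2]))
v,u=np.where(m);y0,x0=v.min()-18,u.min()-25
cv2.imwrite('pics/c11.png',cv2.resize(s['img'][110:215,120:335],None,fx=3.7,fy=3.7,interpolation=cv2.INTER_CUBIC))
E
```

```text
t: 22.62
tcp_pos: [0.4717, -0.3339, 0.0026]
eef_rot: [-3.141, 0.0, 0.215]
ft_force: [0.4, 0.8, -0.0]
width: 0.77
finger_force: 0.0
t: 23.45
tcp_pos: [0.4713, -0.3336, 0.2022]
eef_rot: [-3.141, 0.001, 0.215]
ft_force: [0.4, -0.3, 0.1]
width: 0.8
finger_force: 0.0
139 [ 0.4766318  -0.32865575  0.04318058] [ 0.48909671 -0.31241857  0.05588597] [ 0.45570491 -0.3506993   0.03032308]
top plane 63 0.04402429176259659
```

View pics/c11.png

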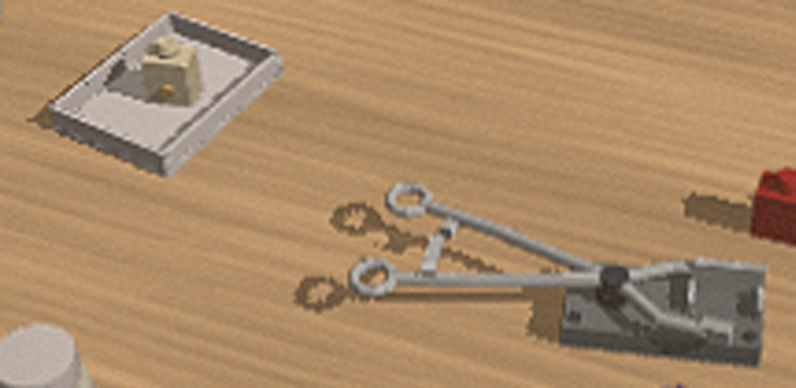

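The die stands upright in the tray at (172,75), block top at 44 mm as it should be. Its pin head is flat on the face at (167,92), and the forceps are open with the ring at (408,198).

```bash
python3 -c "
from plant import finish_job
print(finish_job())"
```

```text
the job is handed in; nothing more can be done
None
```

I handed the job in at about 23.5 s: the forceps held on the second tooth with no hand on them, then were released fully open, and the die now stands upright in the white tray with its pin home; the final judgement was not shown to me.

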